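# Arm the fluorescence lamp under its sprung cover

### The job

Start fluorescence on the stereo microscope. For safety, first push the barrier-filter rod at the side of the microscope fully in; only then lift the clear sprung cover on the lamp controller, flip the toggle beneath it over to on (away from the controller's low front edge), and let the cover drop shut again. Leave the dial, the uncovered toggle and everything else on the desk as they are.

Things in the scene. Friction and masses are not known exactly. Their poses are not given: they have to be found in the camera images.
- console: Lamp controller, fixed: grey wedge-shaped case 220 mm deep (x) by 260 wide (y). Origin: centre of its underside; x points from the low front edge (35 mm high, nearer the robot) to the back edge (82 mm high). Its grey top slopes up 12 degrees (0.209 rad) along x. Its yaw is that of the switch pod, cover and toggle. At the middle of its slope, 85 mm to -y, is a black dial, 40 mm across, 20 high.
- pod_top (a point): Middle of the top of the aluminium switch pod, which carries the clear cover and the toggle under it: 25 mm down to 31 mm up the slope from here, 68 mm wide (y), 20 mm high square to the slope, 45 mm to the +y side of the case's middle and 100 mm up the slope from its front edge; the 75 mm of slope below it is bare. Axes: x up the slope, y the controller's y, z square to the slope.
- guard_hinge (a point): Middle of the cover's hinge axis, which runs along the controller's y at the uphill edge of the pod, 24 mm uphill of point pod_top and 5 mm above the pod's top (25 mm above the sloping top of the case).
- guard_lip (a point): Middle of the outer (downhill) edge, underside, of the cover's black finger lip; moves with the cover. Shut, it is 60 mm downhill of the hinge, 18 mm above the level of the pod's top and 38 mm above the case. The lip (56 mm wide along y, 3 thick) stands out 14 mm from the cover's front wall, parallel to the slope: tilted fingertips go under it from the front.
- guard (a joint): Opening of the clear cover (rad): 0 shut, 1.75 fully up; the lip swings up and back over the hinge. A clear hood 50 mm long, 56 wide (51 inside), 34 high, open below, its front wall ending at the lip. A spring pulls it shut (about 2 N at the lip when shut, 3 N at 0.8 rad): it falls when nothing holds it, and stays up leaning on a finger. Shut, it clears the toggle on or off.
- toggle_tip (a point): Tip of the covered toggle's steel bat (6 to 9 mm thick, 28 mm from pivot to tip). The pivot is mid-width on the pod, 1 mm downhill of point pod_top, 8 mm above the pod's top. Off, the bat leans 0.28 rad downhill, its tip 9 mm downhill of point pod_top and 35 mm above the pod's top; on, it leans as much uphill (tip 15 mm farther uphill).
- toggle (a joint): Covered toggle (rad): 0 off (leaning downhill, to the controller's front edge), 0.56 on (leaning uphill, away from it). It snaps over centre at 0.28 and stays at either end; flipping it takes about 5 N at 22 mm above the pod's top.
- plain_toggle (a joint): The uncovered toggle, same kind and values, on the bare sloping top 75 mm to the -y side of the pod's centre, its tip 36 mm above the slope; it starts at 0 (off) and must stay off.
- dial_mark (a point): White pointer mark on the dial's top, 14 mm from its axis. The dial is to be left as it is.
- microscope: White and black stereo microscope, fixed. Origin: centre of the underside of its base (260 mm along x, 200 along y, 26 high); x points from eyepieces to column. Optical axis 30 mm to -x; filter module (75 by 100 mm) 158 to 198 mm up; head 100 mm across, 200 to 342 up; camera to 461. Eyepieces reach 150 mm to -x, over 300 up. Zoom and focus knobs stand out 62 and 70 mm to +-y, 230 to 300 up.
- rod_end (a point): Centre of the outer face of the filter rod's aluminium knob (24 mm across, 12 thick, on an 8 mm steel rod), 178 mm above the desk, on the microscope's -y side level with the optical axis. The rod runs along the microscope's y and the face looks to its -y. Home, it is 125 mm from the optical axis; drawn out, up to 40 mm more.
- filter_rod (a joint): How far the filter rod stands out (m): 0 fully in (a hard stop), at most 0.040. It is pushed in along the microscope's +y; it rubs with about 3 N and stays where it is left.
- specimen_dish: Petri dish on the microscope's base under the objective, 55 mm across, 12 mm high. Origin: centre of its underside.
- dish_stack: Stack of three Petri dishes, 60 mm across, 42 mm high. Origin: centre of the underside.
- slide_box: Grey slide box, 102 by 84 by 35 mm. Origin: centre of the underside.
- forceps: Steel forceps lying on the desk, 122 mm long along its x. Origin: centre, on the desk.
- mouse: Grey computer mouse, 100 by 60 by 33 mm. Origin: centre of the underside.
- stain_bottle: Small amber bottle, 36 mm across, 75 mm high. Origin: centre of the underside.
- air_blower: Blue rubber air blower standing upright, 60 mm across, 110 mm high. Origin: centre of the underside.

How it is judged:
On the way, in this order (a step that is already met when the one before it is completed fails the run):
1. the filter rod is fully in (3 mm or less from its stop) while the lamp toggle is still off (value of joint filter_rod below 0.003 m and value of joint toggle below 0.12 rad), for 0.2 s.
2. with the cover lifted (more than 0.3 rad) the toggle beneath it is on (value of joint guard above 0.3 rad and value of joint toggle above 0.5 rad), for 0.1 s.
At the end, for the whole second after the job is handed in: The filter rod is in to within 3 mm of its stop, the covered toggle is on (over 0.5 rad), the cover is shut over it (under 0.06 rad) and at rest, and the uncovered toggle is still off (value of joint filter_rod below 0.003 m and value of joint toggle above 0.5 rad and value of joint guard below 0.06 rad and value of joint plain_toggle below 0.12 rad and velocity of joint guard below 0.05 rad/s); the robot touches nothing.
It fails at once if the lamp toggle is switched on (over 0.28 rad) while the filter rod stands out by more than 4 mm (value of joint toggle above 0.28 rad and value of joint filter_rod above 0.004 m).
It fails at once if the uncovered toggle is flipped (over 0.28 rad) (value of joint plain_toggle above 0.28 rad).
It fails at once if the dial is turned (its mark moves more than 8 mm) (distance of dial_mark from where it was at the start of the episode above 0.008 m).
It fails at once if the specimen dish is moved by more than 15 mm, or any other loose thing by more than 30 mm (distance of specimen_dish from where it was at the start of the episode above 0.015 m or distance of any of dish_stack, slide_box, forceps, mouse, stain_bottle, air_blower from where it was at the start of the episode above 0.03 m).
It also fails if it takes over 45 s, if anything falls off the work surface, if the arm or the gripper's body presses on something with over 40 N, if the wrist force passes 120 N, or if a joint passes its speed limit or range.

### The arm

A 7-joint arm with a two-finger parallel gripper is mounted at the origin on the work surface. World frame = base frame: x ahead of the robot, y to its left, z up, the work surface at z = 0. Lengths are in m, angles in rad, forces in N, time in s.
With the tool pointing down it reaches from about 0.35 to 0.9 m from the base axis. Payload 19.9 kg.
Tool frame: the origin (TCP) lies midway between the tips of the shut fingers; the grasp point (between the pads) lies 19 mm behind it; z points along the fingers, y is the line along which they close (so a half turn about z gives the same grasp; the last joint's range is limited). The gripper opens to 85 mm and grips with 20 to 120 N. Pads are 22 mm wide; open, the fingers measure 114 mm over their backs; the gripper's body (76 mm by 85 mm) begins 54 mm behind the grasp point. The pads swing forward as they close: fully open they stand 13 mm farther back than shut.
Start: joints at [-1.339, 0.417, -0.01, 1.614, 0.005, 1.111, -0.053], TCP at [0.168, 0.602, 0.231] pointing down, gripper open.
Joint ranges: [-2.81, 2.81], [-0.39, 2.02], [-1.27, 1.25], [0.06, 2.57], [-1.19, 4.33], [0.19, 2], [-2.82, 2.82]. Speed limits (rad/s): [1.89, 1.89, 2.39, 2.39, 3.01, 3.01, 3.01].

### API

Orientations are given as [roll, pitch, yaw] about the fixed x, y, z axes, in that order (R = Rz(yaw) Ry(pitch) Rx(roll)).
In Python, from rig import readout, viewer, job gives the robot as it stands.
- The arm moves only by the tool jog_arm, never from a script. Its argument "motion" is one flat list of numbers, 6 for each row, row after row: the shift along the tool's x, y, z in m, then the turn, a rotation vector about the tool's x, y, z in rad. A call has exactly 8 rows; each row is the pose to reach, as a shift and turn from the pose commanded when the call began, along the tool's axes at that moment; what a row does not reach only later rows make up. A row lasts 1/10 s, in which the tool goes at most 50 mm and 8.59 degrees, less where a joint would pass 70% of its speed; a pose out of reach is approached as far as the arm can. A call with a gripper value outside its range is refused whole. "fingers" is the finger opening in m, from 0 to 0.0854, set as the call begins (left out, the last holds). The fingers move at their own pace and stop on an object; the grip force is fixed at half the most. Time passes only in rows, so rows that repeat a pose let the fingers close, or fill a call up. It gives the time, the measured TCP pose, the force, the opening and the grip force at its end, in the units of the state.
- readout.observe(): the state, without advancing time (a new reading comes with each control period).
- viewer.read_camera(name): name is "scene" or "side" or "wrist"; returns the picture (480x640x3 uint8, blue, green, red); there is no depth.
- viewer.calibration(name): a dict with "mtx" (3x3 intrinsics, pixels), "T" (4x4, takes a point from camera to world coordinates). Camera axes: x right, y down, z forward; pixel columns grow to the right and rows downward; lengths in m; the calibration is good to about 2 mm. A picture is of the moment at which its call begins: read the wrist's pose just before it. calibration takes no time and is no camera call; for the wrist camera it gives the pose at the moment of the call.
- job.sign_off(): hands the job in; it is judged then, once.
The state is a dict: "time_s": time; "joint_pos": joint angles; "dq": joint speeds; "effort": joint torques, N m; "eef_pos": TCP position; "orientation": TCP orientation; "force": force on the tool from outside, world axes, zero at the start; "moment": the same for the moment, N m; "finger_gap": finger opening in m; "gripper_force": force on a finger pad.
Only numpy, scipy, OpenCV 4.12 (cv2) and the standard library are available. Lean on these libraries where they do the work, as an engineer would, in place of code of your own. Each camera call takes 0.05 s, during which the arm holds its last target. There are 200 camera calls.

## Working session

There is one attempt and no reset: what is moved stays moved. The work goes in short steps, Python scripts to look and compute and a tool call to move; the robot and the scene stay as the last step left them, time stands still between calls to the robot, and variables do not carry over. Pictures are saved under pics/ and viewed, at most 10 in all, crops included, and the job is handed in when it is done.

Besides the shell and the picture viewer there is one more tool, called after "Call:" as name(argument=value, ...) on one line, values as JSON. jog_arm: Moves the arm, as the interface text tells. Its arguments: {"type":"object","properties":{"motion":{"type":"array","items":{"type":"number"}},"fingers":{"type":"number"}},"required":["motion"]}

```bash
mkdir -p pics; ls; python3 - <<'E'
from rig import readout, viewer
import cv2, numpy as np
np.set_printoptions(precision=4,suppress=True)
print(readout.observe())
for n in("scene","side"):
    c=viewer.calibration(n); print(n,c["mtx"],c["T"])
    cv2.imwrite(f"pics/{n}0.png",viewer.read_camera(n))
E
```

```text
pics
{'time_s': 0.0, 'joint_pos': array([-1.3395,  0.418 , -0.0103,  1.6142,  0.0047,  1.1107, -0.053 ]), 'dq': array([ 0.    , -0.0012,  0.0007, -0.0006, -0.    , -0.0007, -0.0015]), 'effort': array([  0.0015, -86.4465,   0.6796, -43.4877,   0.0191,   0.0076,
        -0.    ]), 'eef_pos': array([0.1683, 0.6016, 0.2307]), 'orientation': array([-3.1404,  0.0001,  2.8688]), 'force': array([0.5278, 0.0623, 0.2172]), 'moment': array([0.0444, 0.0118, 0.0309]), 'gripper_force': 0.0, 'finger_gap': 0.08539630630010618}
scene [[492.7231   0.     324.    ]
 [  0.     492.7231 240.7842]
 [  0.       0.       1.    ]] [[-0.4944  0.6249 -0.6042  1.2621]
 [ 0.8692  0.3532 -0.3459  0.41  ]
 [-0.0028 -0.6962 -0.7178  1.0289]
 [ 0.      0.      0.      1.    ]]
side [[505.7787   0.     311.1268]
 [  0.     505.7787 241.1737]
 [  0.       0.       1.    ]] [[ 0.8273 -0.4189  0.3743  0.0748]
 [-0.5617 -0.6287  0.5378 -0.6105]
 [ 0.01   -0.6551 -0.7554  0.9789]
 [ 0.      0.      0.      1.    ]]
```

View pics/scene0.png

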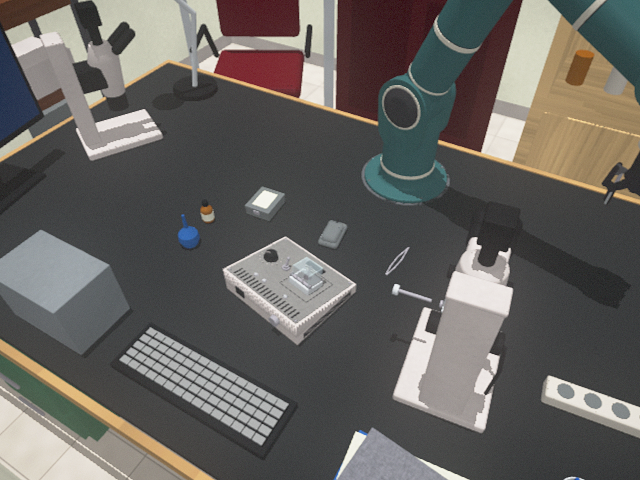

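View pics/side0.png

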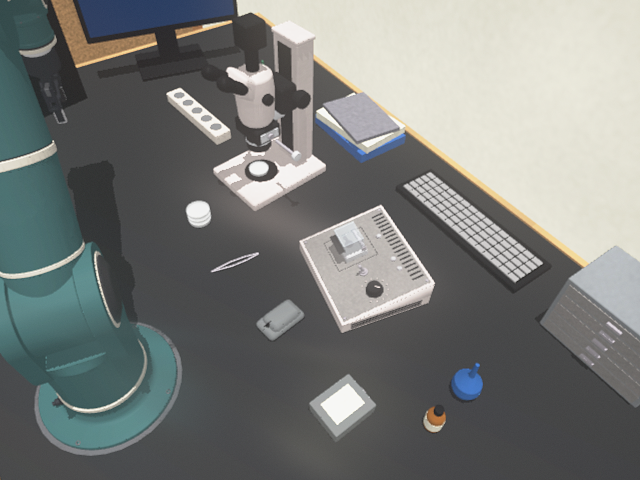

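Scene: console around (290,285) px, with the cover at (308,272) and the rod knob at (397,290). Side: console around (365,265), cover (348,240), rod knob near (292,203). I'll enlarge both.

```bash
python3 - <<'E'
import cv2
for n,(x0,y0,w,h) in dict(scene=(215,200,240,150),side=(225,160,220,170)).items():
    im=cv2.imread(f"pics/{n}0.png")[y0:y0+h,x0:x0+w]
    s=3.5 if n=="side" else 3.3
    im=cv2.resize(im,None,fx=s,fy=s,interpolation=cv2.INTER_CUBIC)
    for k in range(0,w,20):
        cv2.putText(im,str(x0+k),(int(k*s),8),0,.33,(0,255,255),1); cv2.line(im,(int(k*s),10),(int(k*s),16),(0,255,255),1)
    for k in range(0,h,20):
        cv2.putText(im,str(y0+k),(0,int(k*s)+4),0,.33,(0,255,255),1)
    cv2.imwrite(f"pics/{n}0c.png",im)
E
```

```text
(no output)
```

View pics/scene0c.png

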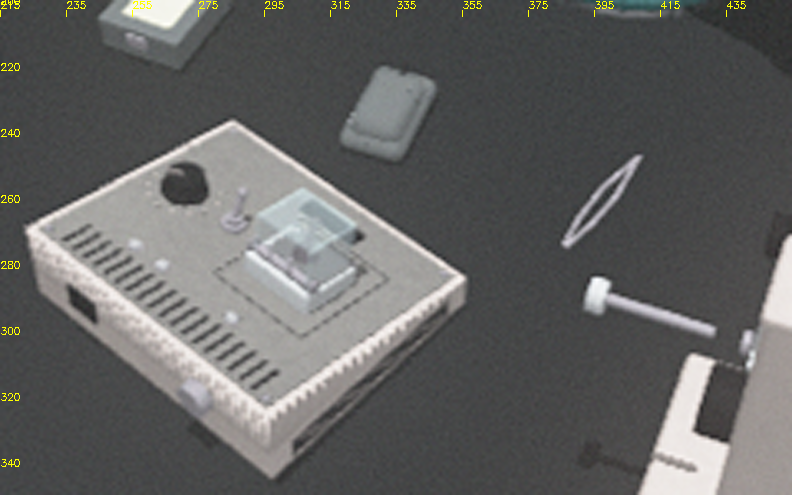

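View pics/side0c.png

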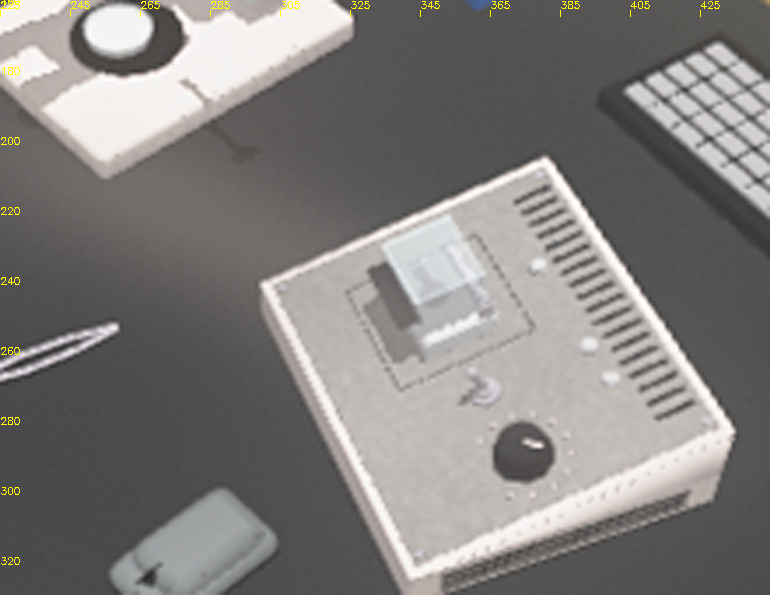

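Both crops are readable. Scene top corners of the console: (285.6,237), (355.9,283.9), (296.8,324.2), (223.2,269.1). Side: (342.7,324.3), (299.9,241.4), (381.3,205.1), (434.4,283.4). The rod knob face is at scene (394.7,289.7).

```bash
cat > h.py <<'E'
import numpy as np
from rig import readout, viewer
from scipy.spatial.transform import Rotation as R
from scipy.optimize import least_squares
np.set_printoptions(precision=4,suppress=True)
def proj(n,P):
    c=viewer.calibration(n); q=(np.atleast_2d(P)-c["T"][:3,3])@c["T"][:3,:3]@c["mtx"].T
    return q[:,:2]/q[:,2:]
def onz(n,px,z):
    c=viewer.calibration(n); d=c["T"][:3,:3]@np.linalg.inv(c["mtx"])@[*px,1]; o=c["T"][:3,3]
    return o+d*(z-o[2])/d[2]
E
python3 - <<'E'
from h import *
C=np.array([[-.11,-.13,.035],[-.11,.13,.035],[.11,.13,.082],[.11,-.13,.082]])
obs={"scene":np.array([[285.6,237.0],[355.9,283.9],[296.8,324.2],[223.2,269.1]]),
"side":np.array([[342.7,324.3],[299.9,241.4],[381.3,205.1],[434.4,283.4]])}
def W(p,P): return P@R.from_euler('z',p[2]).as_matrix().T+[p[0],p[1],0]
for ns in (["scene"],["side"],["scene","side"]):
    f=lambda p:np.concatenate([(proj(n,W(p,C))-obs[n]).ravel() for n in ns])
    s=least_squares(f,[.5,0,0]); print(ns,s.x,s.fun)
p=s.x
T=R.from_euler('y',-.209).as_matrix()
def S(u,v,w): return W(p,np.array([-.11,0,.035])+T@[u,v,w])  # slope coords
for nm,q in dict(pod=(.1,.045,.02),hinge=(.124,.045,.025),lip=(.064,.045,.038),tip=(.091,.045,.055),dial=(.112,-.085,.02),plain=(.1,-.03,.036)).items():
    w=S(*q); print(nm,w,proj("scene",w)[0],proj("side",w)[0])
a=onz("scene",(394.7,289.7),.178); b=onz("scene",(431.7,300.3),.178); print(a,b,np.arctan2(*(b-a)[1::-1])-np.pi/2)
print(proj("side",a),proj("side",b))
for n,px in [("side",(255,207)),("side",(325.6,166)),("side",(214,170)),("scene",(394,390)),("scene",(484,427)),("scene",(428,310))]: print(n,px,onz(n,px,.026))
for n,px in [("scene",(333,234)),("scene",(398,261)),("side",(281,320)),("side",(198,214)),("scene",(265,204)),("side",(235,262))]: print(n,px,onz(n,px,.02))
E
```

```text
['scene'] [ 0.5972 -0.0703 -0.2131] [-0.1992 -1.2209  0.5441 -0.7348 -0.1533  1.6547 -0.1862 -0.3522]
['side'] [ 0.5986 -0.0725 -0.2204] [-0.5224  1.2161 -0.2776 -0.6972  0.2298 -0.4567  0.5815 -0.5098]
['scene', 'side'] [ 0.598  -0.0715 -0.2166] [-0.466  -1.2101  0.0277 -0.5156 -1.008   1.7313 -0.6849 -0.4945 -0.7526
  1.1017 -0.8428 -0.677  -0.4723 -0.6564  0.1453 -0.8993]
pod [ 0.5917 -0.024   0.0753] [306.8268 277.224 ] [348.9424 243.997 ]
hinge [ 0.6136 -0.0288  0.0852] [300.4895 279.8469] [357.9031 238.6376]
lip [ 0.5536 -0.0156  0.0855] [317.2522 265.8855] [333.964  245.7755]
tip [ 0.576  -0.0205  0.1077] [310.909  265.1477] [343.5209 236.7579]
dial [ 0.5752 -0.1535  0.0778] [267.73   253.7141] [378.4302 283.5551]
plain [ 0.5723 -0.0965  0.091 ] [286.3309 257.5563] [361.9842 263.5355]
[0.5995 0.2089 0.178 ] [0.5869 0.2899 0.178 ] 0.1538036373847198
[[297.1788 155.5441]] [[275.5158 140.0973]]
side (255, 207) [0.4906 0.2491 0.026 ]
side (325.6, 166) [0.7415 0.2806 0.026 ]
side (214, 170) [0.4679 0.4411 0.026 ]
scene (394, 390) [0.7383 0.2854 0.026 ]
scene (484, 427) [0.7222 0.4813 0.026 ]
scene (428, 310) [0.4993 0.2714 0.026 ]
scene (333, 234) [ 0.3763 -0.067   0.02  ]
scene (398, 261) [0.3801 0.1386 0.02  ]
side (281, 320) [ 0.365  -0.0817  0.02  ]
side (198, 214) [0.3559 0.3148 0.02  ]
scene (265, 204) [ 0.3651 -0.3122  0.02  ]
side (235, 262) [0.3592 0.119  0.02  ]
```

```bash
cat >> h.py <<'E'
def rows(way, n=8):
    """way: list of (xyz, R, row index reached) ; prints rows relative to the measured pose"""
    from scipy.spatial.transform import Slerp
    s=readout.observe(); p0=np.array(s["eef_pos"]); R0=R.from_euler('xyz',s["orientation"])
    k=[0]; P=[p0]; Q=[R0]
    for xyz,Rt,i in way: k.append(i); P.append(np.array(xyz)); Q.append(Rt if Rt is not None else Q[-1])
    sl=Slerp(k,R.concatenate(Q)); P=np.array(P); out=[]
    for i in range(1,n+1):
        j=min(i,k[-1]); p=[np.interp(j,k,P[:,a]) for a in range(3)]
        out.append(np.r_[R0.inv().apply(p-p0),(R0.inv()*sl(j)).as_rotvec()])
    for o in out: print(", ".join(f"{v:.3f}" for v in o),end=",\n")
def down(yaw): return R.from_euler('xyz',[np.pi,0,yaw])
E
python3 - <<'E'
from h import *
rows([((.16,.40,.28),down(2.95),5),((.22,.30,.28),down(3.0),8)])
E
```

```text
-0.009, -0.039, -0.010, -0.000, 0.000, -0.016,
-0.019, -0.079, -0.020, -0.000, 0.000, -0.032,
-0.028, -0.118, -0.029, -0.001, 0.000, -0.049,
-0.037, -0.157, -0.039, -0.001, 0.000, -0.065,
-0.046, -0.196, -0.049, -0.001, 0.000, -0.081,
-0.075, -0.223, -0.049, -0.001, 0.000, -0.098,
-0.103, -0.250, -0.049, -0.001, 0.000, -0.115,
-0.131, -0.277, -0.049, -0.001, 0.000, -0.131,
```

Call:
jog_arm(motion=[-0.009,-0.039,-0.01,0,0,-0.016,-0.019,-0.079,-0.02,0,0,-0.032,-0.028,-0.118,-0.029,0,0,-0.049,-0.037,-0.157,-0.039,0,0,-0.065,-0.046,-0.196,-0.049,0,0,-0.081,-0.075,-0.223,-0.049,0,0,-0.098,-0.103,-0.25,-0.049,0,0,-0.115,-0.131,-0.277,-0.049,0,0,-0.131], fingers=0)

```text
time_s: 0.9
eef_pos: [0.2203, 0.2983, 0.2803]
orientation: [3.141, -0.0, 3.001]
force: [1.2, 0.1, 0.8]
finger_gap: 0.0001
gripper_force: 0.0
```

```bash
python3 - <<'E'
from h import *
print(readout.observe()["joint_pos"])
rows([((.31,.19,.28),down(3.1),3),((.46,.06,.26),down(3.27),8)])
E
```

```text
[-1.1455 -0.1168  0.1179  2.1245  0.0149  1.1329  0.3953]
-0.035, -0.032, 0.000, 0.000, -0.000, -0.033,
-0.069, -0.063, 0.000, 0.000, -0.000, -0.066,
-0.104, -0.095, 0.000, 0.000, -0.000, -0.099,
-0.137, -0.116, 0.004, 0.000, -0.000, -0.133,
-0.171, -0.138, 0.008, 0.000, -0.000, -0.167,
-0.204, -0.159, 0.012, 0.000, -0.000, -0.201,
-0.237, -0.181, 0.016, 0.000, -0.000, -0.235,
-0.271, -0.202, 0.020, 0.000, -0.000, -0.269,
```

Call:
jog_arm(motion=[-0.035,-0.032,0,0,0,-0.033,-0.07,-0.063,0,0,0,-0.066,-0.104,-0.095,0,0,0,-0.1,-0.137,-0.116,0.004,0,0,-0.133,-0.171,-0.138,0.008,0,0,-0.167,-0.204,-0.159,0.012,0,0,-0.2,-0.237,-0.181,0.016,0,0,-0.235,-0.271,-0.202,0.02,0,0,-0.269])

```text
time_s: 1.7
eef_pos: [0.4605, 0.0602, 0.2602]
orientation: [-3.142, 0.0, -3.013]
force: [0.4, 1.8, -0.4]
finger_gap: 0.0001
gripper_force: 0.0
```

```bash
python3 - <<'E'
from h import *
import cv2
o=readout.observe(); print(o["joint_pos"],o["eef_pos"],o["orientation"])
c=viewer.calibration("wrist"); print(c["mtx"],c["T"])
cv2.imwrite("pics/w1.png",viewer.read_camera("wrist"))
t=.13; d=np.array([-np.sin(t),np.cos(t),0]); a=np.array([.5995,.209,.165])
print("scene prj", )
rows([(a-d*.060,down(np.pi+t),5)])
E
```

```text
[-0.7994  0.1032  0.6494  1.9797 -0.0707  1.0803  1.5805] [0.4605 0.0602 0.2602] [-3.1416  0.0004 -3.0126]
[[371.9414   0.     313.5777]
 [  0.     371.9414 237.0998]
 [  0.       0.       1.    ]] [[-0.1292  0.9426  0.3078  0.3824]
 [ 0.9916  0.123   0.0393  0.0494]
 [-0.0008  0.3103 -0.9506  0.4026]
 [ 0.      0.      0.      1.    ]]
scene prj
-0.031, 0.015, 0.019, -0.000, 0.000, -0.000,
-0.062, 0.030, 0.038, -0.001, 0.001, -0.000,
-0.092, 0.044, 0.057, -0.001, 0.001, -0.001,
-0.123, 0.059, 0.076, -0.002, 0.001, -0.001,
-0.154, 0.074, 0.095, -0.002, 0.001, -0.001,
-0.154, 0.074, 0.095, -0.002, 0.001, -0.001,
-0.154, 0.074, 0.095, -0.002, 0.001, -0.001,
-0.154, 0.074, 0.095, -0.002, 0.001, -0.001,
```

View pics/w1.png

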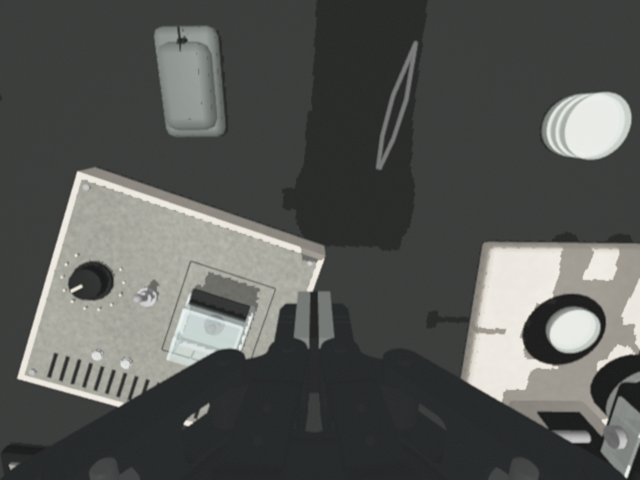

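The wrist view shows the shut cover with its black lip around (220,300), the dial at (90,280), the plain toggle at (148,295), and the desk clear on the way to the rod. I'll go in front of the rod knob.

Call:
jog_arm(motion=[-0.031,0.015,0.019,0,0,0,-0.062,0.03,0.038,0,0,0,-0.092,0.044,0.057,0,0,0,-0.123,0.059,0.076,0,0,0,-0.154,0.074,0.095,0,0,0,-0.154,0.074,0.095,0,0,0,-0.154,0.085,0.095,0,0,0,-0.154,0.09,0.095,0,0,0])

```text
time_s: 2.55
eef_pos: [0.6005, 0.1713, 0.1658]
orientation: [3.141, 0.0, -3.014]
force: [0.7, 0.2, -0.2]
finger_gap: -0.0
gripper_force: 0.0
```

```bash
python3 - <<'E'
from h import *
import cv2
o=readout.observe(); print(o["joint_pos"],o["eef_pos"],o["orientation"],o["force"])
a=viewer.read_camera("scene")[200:400,330:530]; b=viewer.read_camera("side")[90:240,220:370]
cv2.imwrite("pics/p2.png",np.hstack([cv2.resize(a,(400,400),interpolation=2),cv2.resize(b,(400,400),interpolation=2)]))
E
```

```text
[-0.7346  0.5373  0.5586  1.6911 -0.3271  1.0073  1.6356] [0.6005 0.1713 0.1658] [ 3.1412  0.0002 -3.0142] [ 0.6659  0.1931 -0.2359]
```

View pics/p2.png

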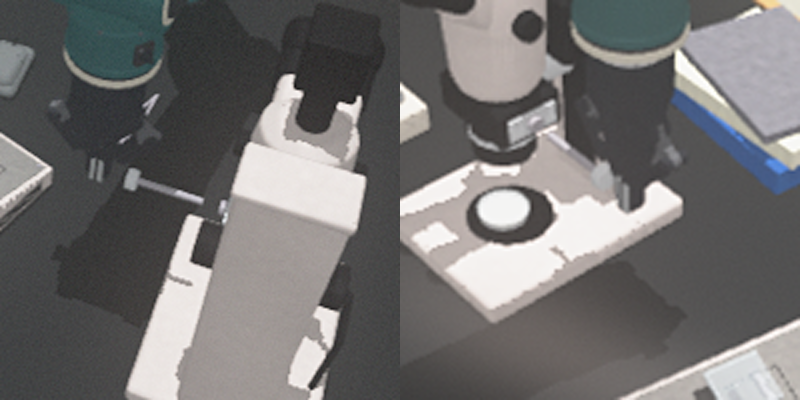

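The fingers stand in line with the rod, just short of the knob. Pushing along tool +y.

Call:
jog_arm(motion=[0,0.007,0,0,0,0,0,0.014,0,0,0,0,0,0.021,0,0,0,0,0,0.027,0,0,0,0,0,0.033,0,0,0,0,0,0.038,0,0,0,0,0,0.042,0,0,0,0,0,0.045,0,0,0,0])

```text
time_s: 3.45
eef_pos: [0.5954, 0.2153, 0.1653]
orientation: [-3.141, 0.0, -3.014]
force: [1.8, -3.4, 2.7]
finger_gap: 0.0
gripper_force: 1.7
```

Call:
jog_arm(motion=[0,0.002,0,0,0,0,0,0.004,0,0,0,0,0,0.006,0,0,0,0,0,0.008,0,0,0,0,0,0.009,0,0,0,0,0,0.01,0,0,0,0,0,0.011,0,0,0,0,0,0.012,0,0,0,0])

```text
time_s: 4.25
eef_pos: [0.5938, 0.2269, 0.1653]
orientation: [-3.141, 0.0, -3.014]
force: [2.4, -2.6, 1.2]
finger_gap: 0.0002
gripper_force: 1.6
```

Call:
jog_arm(motion=[0,0.002,0,0,0,0,0,0.003,0,0,0,0,0,0.004,0,0,0,0,0,0.005,0,0,0,0,0,0.006,0,0,0,0,0,0.007,0,0,0,0,0,0.008,0,0,0,0,0,0.009,0,0,0,0])

```text
time_s: 5.05
eef_pos: [0.5934, 0.2299, 0.1653]
orientation: [-3.135, -0.001, -3.019]
force: [3.0, -33.4, 5.0]
finger_gap: -0.0003
gripper_force: 17.2
```

The force rose to 33 N with no further travel, so the rod is at its stop. Backing off and going towards the controller's front.

Call:
jog_arm(motion=[0,-0.015,0,0,0,0,0,-0.05,0,0,0,0,0.02,-0.09,-0.03,0,0,0,0.055,-0.115,-0.06,0,0,0,0.09,-0.14,-0.09,0,0,0,0.115,-0.17,-0.11,0,0,0,0.14,-0.2,-0.13,0,0,0,0.15,-0.225,-0.13,0,0,0])

```text
time_s: 5.85
eef_pos: [0.4713, -0.0077, 0.2977]
orientation: [3.139, 0.003, -3.015]
force: [1.3, -0.1, -0.2]
finger_gap: 0.0003
gripper_force: 0.0
```

```bash
python3 - <<'E'
from h import *
o=readout.observe(); print(o["joint_pos"],o["eef_pos"],o["orientation"],o["force"])
D=np.array([[1.6142,.1683,.6016,.2307],[2.1245,.2203,.2983,.2803],[1.9797,.4605,.0602,.2602],[1.6911,.6005,.1713,.1658],[o["joint_pos"][3],*o["eef_pos"]]])
f=lambda p:p[0]**2+p[1]**2+2*p[0]*p[1]*np.cos(D[:,0])-(D[:,1]**2+D[:,2]**2+(D[:,3]+p[2])**2)
s=least_squares(f,[.42,.4,-.05]); print(s.x,s.fun)
# view of the cover region from the wrist + predicted points
c=viewer.calibration("wrist")
for n,w in dict(hinge=(.6136,-.0288,.0852),lip=(.5536,-.0156,.0855)).items(): print(n,proj("wrist",np.array(w)))
import cv2
im=viewer.read_camera("wrist"); cv2.imwrite("pics/w3.png",im)
E
```

```text
[-0.7284  0.077   0.7251  1.9177 -0.059   1.1639  1.7162] [ 0.4713 -0.0077  0.2977] [ 3.1389  0.0033 -3.0146] [ 1.2887 -0.0738 -0.235 ]
[0.5484 0.4238 0.0259] [ 0.0041  0.0046 -0.002  -0.0021 -0.0046]
hinge [[278.1336 325.0606]]
lip [[296.3925 276.4735]]
```

View pics/w3.png

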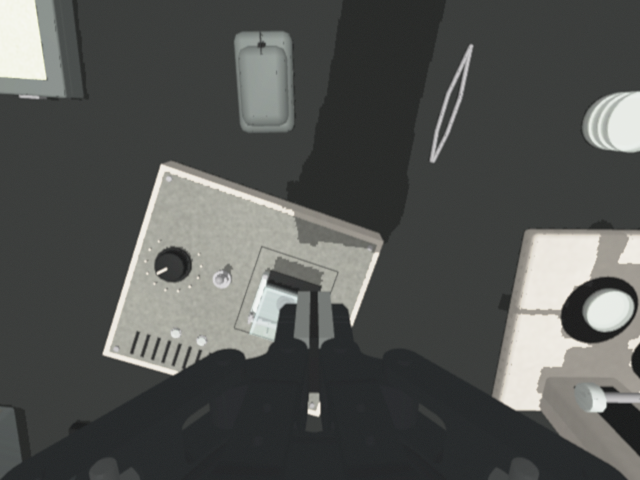

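```bash
cat > kin.py <<'E'
from h import *
import itertools, json
S=[([-1.3395,.418,-.0103,1.6142,.0047,1.1107,-.053],[.1683,.6016,.2307],[-3.1404,.0001,2.8688]),
([-1.1455,-.1168,.1179,2.1245,.0149,1.1329,.3953],[.2203,.2983,.2803],[3.141,0,3.001]),
([-.7994,.1032,.6494,1.9797,-.0707,1.0803,1.5805],[.4605,.0602,.2602],[-3.1416,.0004,-3.0126]),
([-.7346,.5373,.5586,1.6911,-.3271,1.0073,1.6356],[.6005,.1713,.1658],[3.1412,.0002,-3.0142]),
([-.7284,.077,.7251,1.9177,-.059,1.1639,1.7162],[.4713,-.0077,.2977],[3.1389,.0033,-3.0146])]
AX='zyzyzyz'
def fk(q,sg,p):
    # p: base(x,y,z), L1(x,z), L2(x,z), wrist(x), tool z, yaw offsets
    t=[(p[0],p[1],p[2]),(0,0,0),(p[3],0,p[4]),(0,p[10],0),(p[5],0,p[6]),(0,0,0),(p[7],0,p[8])]
    Q=R.identity(); x=np.zeros(3)
    for i in range(7):
        x=x+Q.apply(t[i]); a=sg[i]*q[i]+(p[9] if i==6 else 0)+(p[11] if i==0 else 0)
        Q=Q*R.from_euler(AX[i],a)
    return x,Q
if __name__=="__main__":
    best=None
    for sg in itertools.product((1,-1),repeat=4):
        s=[sg[0],1,sg[1],1,sg[2],1,sg[3]]
        def f(p):
            o=[]
            for q,x,e in S:
                a,Q=fk(q,s,p); o+=[*(a-x),*(.3*(R.from_euler('xyz',e).inv()*Q).as_rotvec())]
            return np.r_[o,.002*(p[[0,1,3,5,7,10,11]])]
        for y in(0,1.57,3.14,-1.57):
            for b in(0,):
                r=least_squares(f,[0,0,.35,0,.45,0,.42,0,.35,y,0,b])
                if best is None or r.cost<best[0]: best=(r.cost,s,r.x,r.fun)
    print(best[0],best[1],best[2],np.abs(best[3]).max())
    json.dump([best[1],list(best[2])],open("kin.json","w"))
E
python3 kin.py
```

```text
6.298887359352717e-07 [-1, 1, -1, 1, -1, 1, -1] [ 0.0079 -0.0042  0.1249 -0.0005  0.5027  0.0039  0.4854  0.0104  0.1345
  1.5695 -0.0213 -0.0012] 0.0006378381020489265
```

```bash
cat >> h.py <<'E'
YAW=-.217; CP=np.array([.598,-.0715,0])
def tool(a):
    """tool orientation: a = angle (deg) of fingers below the slope's uphill direction"""
    b=np.radians(a)-.209; c,s=np.cos(b),np.sin(b)
    return R.from_euler('z',YAW)*R.from_matrix(np.array([[-s,0,c],[0,1,0],[-c,0,-s]]))
def pod(u,v,w):
    """pod_top frame (mm) -> world"""
    T=R.from_euler('y',-.209).as_matrix()
    return CP+R.from_euler('z',YAW).apply(np.array([-.11,0,.035])+T@(np.array([100+u,45+v,20+w])/1000))
E
python3 - <<'E'
from h import *
print(pod(0,0,0),pod(-36,0,18))
rows([((.46,0.0,.26),tool(77),6)])
E
```

```text
[ 0.5917 -0.024   0.0753] [ 0.5537 -0.0157  0.0855]
0.002, 0.002, 0.006, 0.013, -0.072, 0.056,
0.003, 0.004, 0.012, 0.026, -0.143, 0.112,
0.005, 0.006, 0.018, 0.038, -0.215, 0.167,
0.006, 0.008, 0.025, 0.051, -0.286, 0.223,
0.008, 0.010, 0.031, 0.064, -0.358, 0.279,
0.009, 0.012, 0.037, 0.077, -0.430, 0.335,
0.009, 0.012, 0.037, 0.077, -0.430, 0.335,
0.009, 0.012, 0.037, 0.077, -0.430, 0.335,
```

Call:
jog_arm(motion=[0.002,0.002,0.006,0.013,-0.072,0.056,0.003,0.004,0.012,0.026,-0.143,0.112,0.005,0.006,0.018,0.038,-0.215,0.167,0.006,0.008,0.025,0.051,-0.286,0.223,0.008,0.01,0.031,0.064,-0.358,0.279,0.009,0.012,0.037,0.077,-0.43,0.335,0.009,0.012,0.037,0.077,-0.43,0.335,0.009,0.012,0.037,0.077,-0.43,0.335])

```text
time_s: 6.7
eef_pos: [0.4619, 0.0045, 0.2585]
orientation: [-3.138, 0.433, 2.932]
force: [-0.0, 0.1, 0.8]
finger_gap: 0.0003
gripper_force: 0.0
```

```bash
python3 - <<'E'
from h import *
o=readout.observe(); q,x,e=[list(o[k]) for k in("joint_pos","eef_pos","orientation")]; print(o["joint_pos"],x,e)
t=open("kin.py").read().replace("-3.0146])]","-3.0146]),\n(%s,%s,%s)]"%tuple(str([round(float(v),4) for v in k]) for k in(q,x,e)))
open("kin.py","w").write(t)
E
python3 kin.py
```

```text
[-0.7484 -0.1692  0.5103  2.2683  0.4354  0.6689  0.8365] [np.float64(0.46186293422225766), np.float64(0.0045331843320420085), np.float64(0.2585456993083989)] [np.float64(-3.1375004161315823), np.float64(0.4329372573307313), np.float64(2.9320940125324673)]
1.5568922477949673e-06 [-1, 1, -1, 1, -1, 1, -1] [ 0.0063 -0.0052  0.2908  0.0019  0.5025  0.0011  0.4723  0.0004  0.3081
  1.5684 -0.0218 -0.0024] 0.0009030441503108388
```

```bash
cat > ik.py <<'E'
from kin import fk
from h import *
import json
sg,p=json.load(open("kin.json")); lo=np.array([-2.81,-.39,-1.27,.06,-1.19,.19,-2.82])+.03; hi=np.array([2.81,2.02,1.25,2.57,4.33,2,2.82])-.03
def ik(x,Q,q0):
    def f(q):
        a,B=fk(q,sg,p); return np.r_[(a-x)*10,3*(Q.inv()*B).as_rotvec(),.01*(q-q0)]
    r=least_squares(f,np.clip(q0,lo+.01,hi-.01),bounds=(lo,hi)); return r.x,np.abs(r.fun[:6]).max()
E
python3 - <<'E'
from ik import *
q0=readout.observe()["joint_pos"]
for a in(50,60,70,77):
    q=q0
    for c in[(-60,0,20),(-36,0,0),(-38,0,40),(-10,0,20)]:
        q,e=ik(pod(*c),tool(a),q); print(a,c,q,round(e,3))
E
```

```text
50 (-60, 0, 20) [ 0.0999  0.478  -0.3716  2.54    2.5237  0.861  -1.2864] 0.002
50 (-36, 0, 0) [ 0.1202  0.5391 -0.353   2.482   2.5671  0.8597 -1.2796] 0.0
50 (-38, 0, 40) [ 0.1103  0.404  -0.3578  2.5067  2.496   0.7587 -1.2372] 0.0
50 (-10, 0, 20) [ 0.1309  0.4705 -0.3407  2.4416  2.5379  0.7554 -1.2298] 0.0
60 (-60, 0, 20) [ 0.1549  0.3744 -0.3817  2.4658  2.3356  0.5382 -1.0684] 0.0
60 (-36, 0, 0) [ 0.1725  0.4433 -0.3708  2.4095  2.3754  0.5468 -1.0666] 0.0
60 (-38, 0, 40) [ 0.1394  0.3174 -0.3423  2.4248  2.2536  0.4506 -0.9718] 0.0
60 (-10, 0, 20) [ 0.1588  0.3906 -0.3338  2.3617  2.2939  0.4562 -0.9719] 0.0
70 (-60, 0, 20) [-0.028   0.3154 -0.1298  2.3686  1.8737  0.2364 -0.6071] 0.001
70 (-36, 0, 0) [ 0.0128  0.3844 -0.1499  2.3138  1.9444  0.2433 -0.6495] 0.0
70 (-38, 0, 40) [ 0.0209  0.2794 -0.1663  2.3226  1.5332  0.224  -0.2436] 0.0
70 (-10, 0, 20) [ 0.0427  0.3519 -0.1654  2.2604  1.5971  0.22   -0.2802] 0.0
77 (-60, 0, 20) [ 0.0173  0.3141 -0.1489  2.2911  0.9856  0.22    0.3034] 0.0
77 (-36, 0, 0) [ 0.0598  0.3826 -0.1762  2.2364  1.0688  0.22    0.2465] 0.0
77 (-38, 0, 40) [ 0.1857  0.2932 -0.3232  2.2427  0.8577  0.2995  0.4616] 0.0
77 (-10, 0, 20) [ 0.177   0.3643 -0.2957  2.1802  0.8909  0.2924  0.4549] 0.0
```

```bash
python3 - <<'E'
from h import *
print(pod(-85,0,40),pod(-75,0,10))
rows([(pod(-85,0,40),tool(62),7)])
E
```

```text
[ 0.5024 -0.0044  0.0968] [ 0.5181 -0.0078  0.0695]
0.004, 0.000, 0.023, -0.000, -0.038, 0.001,
0.009, 0.000, 0.047, -0.000, -0.076, 0.002,
0.013, 0.000, 0.070, -0.000, -0.113, 0.003,
0.017, 0.000, 0.094, -0.000, -0.151, 0.004,
0.022, 0.000, 0.117, -0.000, -0.189, 0.005,
0.026, 0.000, 0.141, -0.000, -0.227, 0.006,
0.030, 0.000, 0.164, -0.000, -0.265, 0.007,
0.030, 0.000, 0.164, -0.000, -0.265, 0.007,
```

Call:
jog_arm(motion=[0.004,0,0.023,0,-0.038,0.001,0.009,0,0.047,0,-0.076,0.002,0.013,0,0.07,0,-0.113,0.003,0.017,0,0.094,0,-0.151,0.004,0.022,0,0.117,0,-0.189,0.005,0.026,0,0.141,0,-0.227,0.006,0.03,0,0.164,0,-0.265,0.007,0.03,0,0.164,0,-0.265,0.007])

```text
time_s: 7.5
eef_pos: [0.4985, -0.0247, 0.1441]
orientation: [-3.063, 0.669, 2.933]
force: [0.0, 0.3, 0.8]
finger_gap: -0.0002
gripper_force: 0.0
```

```bash
cat >> h.py <<'E'
def where():
    o=readout.observe(); print("q",o["joint_pos"],"F",o["force"])
    T=R.from_euler('y',-.209).as_matrix(); b=T.T@(R.from_euler('z',-YAW).apply(o["eef_pos"]-CP)-[-.11,0,.035])
    print("pod uvw mm",b*1000-[100,45,20]); Q=R.from_euler('xyz',o["orientation"])
    z=T.T@R.from_euler('z',-YAW).apply(Q.apply([0,0,1])); print("alpha",np.degrees(np.arctan2(-z[2],z[0])),"side",z[1])
E
python3 - <<'E'
from h import *
where()
import cv2
im=viewer.read_camera("wrist")
cv2.imwrite("pics/w4.png",im)
print(proj("wrist",pod(-36,0,18)),proj("wrist",pod(-36,-28,18)),proj("wrist",pod(-36,28,18)),proj("wrist",pod(-9,0,35)))
E
```

```text
q [-0.5872  0.1515  0.3968  2.4582  1.7443  0.2761 -0.5448] F [0.0185 0.2602 0.7678]
pod uvw mm [-74.6791 -20.6772  86.1398]
alpha 63.62485334236034 side -0.07325256958515275
[[356.0618 257.3011]] [[311.4834 255.8103]] [[401.3727 258.8165]] [[354.1212 305.0861]]
```

View pics/w4.png

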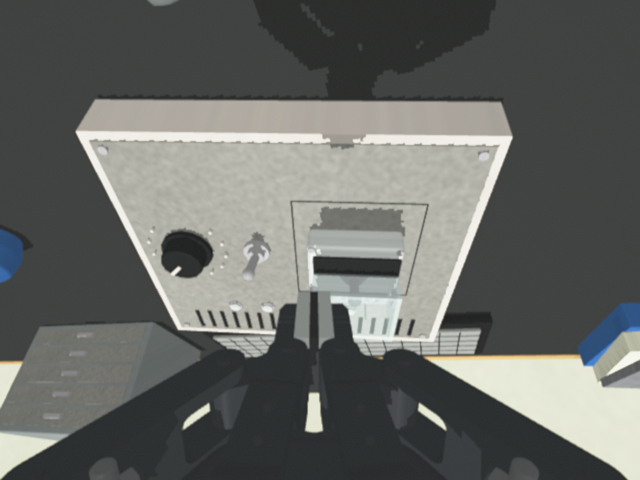

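The wrist view shows the black lip at (314–402, 257–275), within about 1 mm of where it was predicted. Continuing down to the pre-insert pose.

```bash
python3 - <<'E'
from h import *
rows([(pod(-80,0.5,40),tool(62),5),(pod(-66,.5,-6),tool(62),8)])
E
```

```text
0.005, 0.005, 0.007, -0.015, -0.006, 0.001,
0.010, 0.010, 0.015, -0.029, -0.011, 0.003,
0.015, 0.014, 0.022, -0.044, -0.017, 0.004,
0.019, 0.019, 0.029, -0.059, -0.022, 0.006,
0.024, 0.024, 0.036, -0.073, -0.028, 0.007,
0.027, 0.025, 0.052, -0.073, -0.028, 0.007,
0.030, 0.026, 0.068, -0.073, -0.028, 0.007,
0.032, 0.028, 0.084, -0.073, -0.028, 0.007,
```

Call:
jog_arm(motion=[0.005,0.005,0.007,-0.015,-0.006,0.001,0.01,0.01,0.015,-0.029,-0.011,0.003,0.015,0.014,0.022,-0.044,-0.017,0.004,0.019,0.019,0.029,-0.059,-0.022,0.006,0.024,0.024,0.036,-0.073,-0.028,0.007,0.027,0.025,0.052,-0.073,-0.028,0.007,0.03,0.026,0.068,-0.073,-0.028,0.007,0.032,0.028,0.084,-0.073,-0.028,0.007])

```text
time_s: 8.35
eef_pos: [0.5304, -0.0099, 0.0564]
orientation: [-3.14, 0.697, 2.925]
force: [0.8, -0.5, -0.0]
finger_gap: 0.0
gripper_force: 0.0
```

```bash
python3 - <<'E'
from h import *
where()
k=np.array([9.7,0,5.2])
C=lambda u,w:pod(u-9.7,.5,w-5.2)
rows([(C(-45,-1),tool(62),3),(C(-30,-1),tool(62),8)])
E
```

```text
q [-0.2395  0.4339  0.0585  2.4364  2.5653  0.4446 -1.3712] F [ 0.7665 -0.5422 -0.0392]
pod uvw mm [-65.4697   0.6326  -5.4264]
alpha 62.038490225942525 side -0.0014281063581631915
-0.003, -0.000, 0.002, -0.000, -0.000, 0.000,
-0.006, -0.000, 0.004, -0.001, -0.000, 0.000,
-0.009, -0.000, 0.006, -0.001, -0.001, 0.001,
-0.012, -0.000, 0.007, -0.001, -0.001, 0.001,
-0.014, -0.000, 0.009, -0.001, -0.001, 0.001,
-0.017, -0.000, 0.010, -0.001, -0.001, 0.001,
-0.020, -0.000, 0.011, -0.001, -0.001, 0.001,
-0.022, -0.000, 0.013, -0.001, -0.001, 0.001,
```

The pose is accurate. Inserting under the lip.

Call:
jog_arm(motion=[-0.003,0,0.002,0,0,0,-0.006,0,0.004,0,0,0,-0.009,0,0.006,0,0,0,-0.012,0,0.007,0,0,0,-0.014,0,0.009,0,0,0,-0.017,0,0.01,0,0,0,-0.02,0,0.011,0,0,0,-0.022,0,0.013,0,0,0])

```text
time_s: 9.15
eef_pos: [0.5534, -0.0138, 0.0606]
orientation: [3.138, 0.695, 2.923]
force: [0.7, -0.7, 0.3]
finger_gap: 0.0
gripper_force: 0.0
```

```bash
python3 - <<'E'
from h import *
where()
C=lambda u,w:pod(u-9.7,.5,w-5.2)
rows([(C(-30,18),tool(62),3),(C(-27.5,27),tool(62),5),(C(-20.7,38),tool(62),8)])
E
```

```text
q [-0.2297  0.4409  0.0775  2.3861  2.5747  0.3966 -1.3569] F [ 0.6542 -0.6766  0.2652]
pod uvw mm [-41.7935   1.7592  -6.1593]
alpha 62.18202523984266 side 0.002539398685384312
-0.004, -0.000, -0.005, 0.001, -0.001, -0.001,
-0.007, -0.001, -0.011, 0.002, -0.002, -0.001,
-0.011, -0.001, -0.016, 0.003, -0.003, -0.002,
-0.014, -0.001, -0.019, 0.003, -0.003, -0.002,
-0.017, -0.001, -0.023, 0.003, -0.003, -0.002,
-0.021, -0.001, -0.025, 0.003, -0.003, -0.002,
-0.025, -0.001, -0.027, 0.003, -0.003, -0.002,
-0.028, -0.001, -0.029, 0.003, -0.003, -0.002,
```

Call:
jog_arm(motion=[-0.004,0,-0.005,0,0,0,-0.007,0,-0.011,0,0,0,-0.011,0,-0.016,0,0,0,-0.014,0,-0.019,0,0,0,-0.017,0,-0.023,0,0,0,-0.021,0,-0.025,0,0,0,-0.025,0,-0.027,0,0,0,-0.028,0,-0.029,0,0,0])

```text
time_s: 9.95
eef_pos: [0.5557, -0.0144, 0.1006]
orientation: [3.138, 0.693, 2.923]
force: [-2.6, 0.8, -2.7]
finger_gap: 0.0005
gripper_force: 1.5
```

```bash
python3 - <<'E'
from h import *
import cv2
where()
a=viewer.read_camera("scene")[200:350,230:380]; b=viewer.read_camera("side")[170:320,270:420]
cv2.imwrite("pics/p5.png",np.hstack([cv2.resize(i,(400,400),interpolation=2) for i in(a,b)]))
C=lambda u,w:pod(u-9.7,.5,w-5.2)
rows([(C(-17,28),tool(62),3),(C(2,27),tool(62),8)])
E
```

```text
q [-0.3251  0.3392  0.1869  2.3768  2.4535  0.2841 -1.2287] F [-2.6298  0.7754 -2.6589]
pod uvw mm [-31.212    1.702   32.4775]
alpha 62.25327484179761 side 0.0027366113715327945
0.000, -0.000, 0.004, 0.001, -0.001, -0.001,
0.001, -0.001, 0.007, 0.002, -0.002, -0.001,
0.001, -0.001, 0.011, 0.003, -0.003, -0.002,
-0.002, -0.001, 0.013, 0.003, -0.003, -0.002,
-0.006, -0.001, 0.015, 0.003, -0.003, -0.002,
-0.009, -0.001, 0.017, 0.003, -0.003, -0.002,
-0.012, -0.001, 0.018, 0.003, -0.003, -0.002,
-0.015, -0.001, 0.020, 0.003, -0.003, -0.002,
```

View pics/p5.png

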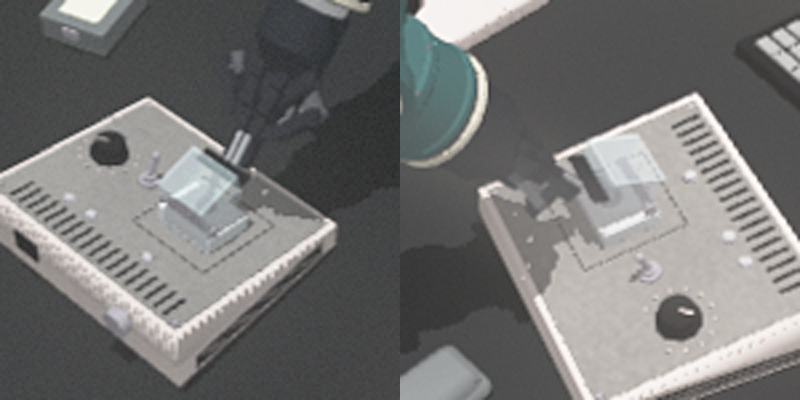

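Both views show the cover raised (lip resting on the fingertips) with about 3 N. Now going to the toggle and pushing it uphill.

Call:
jog_arm(motion=[0,0,0.004,0,0,0,0.001,-0.001,0.007,0,0,0,0.001,-0.001,0.011,0,0,0,-0.002,-0.001,0.013,0,0,0,-0.006,-0.001,0.015,0,0,0,-0.009,-0.001,0.017,0,0,0,-0.012,-0.001,0.018,0,0,0,-0.015,-0.001,0.02,0,0,0])

```text
time_s: 10.85
eef_pos: [0.5793, -0.0208, 0.0944]
orientation: [3.138, 0.693, 2.923]
force: [-4.7, 1.2, -0.3]
finger_gap: -0.0
gripper_force: 1.8
```

```bash
python3 - <<'E'
from h import *
where()
C=lambda u,w:pod(u-9.7,.5,w-5.2)
rows([(C(4,27),tool(62),4)])
E
```

```text
q [-0.2811  0.3823  0.1685  2.3263  2.4919  0.2734 -1.2465] F [-4.7108  1.2122 -0.2529]
pod uvw mm [-8.593   0.5133 21.3145]
alpha 62.245792124491466 side 0.0023555050362679816
-0.001, -0.000, 0.000, 0.001, -0.001, -0.000,
-0.001, -0.000, 0.000, 0.001, -0.002, -0.001,
-0.002, -0.000, 0.001, 0.002, -0.003, -0.001,
-0.003, -0.000, 0.001, 0.002, -0.004, -0.001,
-0.003, -0.000, 0.001, 0.002, -0.004, -0.001,
-0.003, -0.000, 0.001, 0.002, -0.004, -0.001,
-0.003, -0.000, 0.001, 0.002, -0.004, -0.001,
-0.003, -0.000, 0.001, 0.002, -0.004, -0.001,
```

Call:
jog_arm(motion=[-0.001,0,0.0005,0,0,0,-0.002,0,0.001,0,0,0,-0.003,0,0.0015,0,0,0,-0.004,0,0.002,0,0,0,-0.0045,0,0.0023,0,0,0,-0.005,0,0.0025,0,0,0,-0.005,0,0.0025,0,0,0,-0.005,0,0.0025,0,0,0])

```text
time_s: 11.65
eef_pos: [0.5825, -0.0214, 0.0945]
orientation: [3.138, 0.69, 2.924]
force: [-23.8, 4.2, 8.5]
finger_gap: -0.0002
gripper_force: 11.3
```

```bash
python3 - <<'E'
from h import *
import cv2
where()
a=viewer.read_camera("scene")[230:310,260:340]; b=viewer.read_camera("side")[195:275,305:385]
cv2.imwrite("pics/p6.png",np.hstack([cv2.resize(i,(400,400),interpolation=2) for i in(a,b)]))
C=lambda u,w:pod(u-9.7,.5,w-5.2)
rows([(C(-17,28),tool(62),4),(C(-33,21),tool(62),8)])
E
```

```text
q [-0.281   0.385   0.173   2.3173  2.4887  0.2623 -1.2398] F [-23.7718   4.1552   8.5339]
pod uvw mm [-5.4273  0.5833 20.7988]
alpha 62.46496143722538 side 0.002884551380676894
0.004, -0.000, -0.003, 0.001, -0.002, -0.000,
0.009, -0.000, -0.006, 0.001, -0.004, -0.000,
0.013, -0.000, -0.009, 0.002, -0.006, -0.001,
0.018, -0.000, -0.012, 0.003, -0.008, -0.001,
0.022, -0.000, -0.012, 0.003, -0.008, -0.001,
0.027, -0.000, -0.012, 0.003, -0.008, -0.001,
0.031, -0.000, -0.012, 0.003, -0.008, -0.001,
0.035, -0.000, -0.013, 0.003, -0.008, -0.001,
```

24 N against the toggle's end stop means it is fully on. Retracting so that the cover comes down with the fingers.

Call:
jog_arm(motion=[0.004,0,-0.003,0,0,0,0.009,0,-0.006,0,0,0,0.013,0,-0.009,0,0,0,0.018,0,-0.012,0,0,0,0.022,0,-0.012,0,0,0,0.027,0,-0.012,0,0,0,0.031,0,-0.012,0,0,0,0.035,0,-0.013,0,0,0])

```text
time_s: 12.55
eef_pos: [0.5503, -0.0143, 0.0833]
orientation: [3.138, 0.694, 2.922]
force: [-1.3, -1.0, -2.4]
finger_gap: 0.0002
gripper_force: 0.9
```

```bash
python3 - <<'E'
from h import *
where()
C=lambda u,w:pod(u-9.7,.5,w-5.2)
rows([(C(-40,12),tool(62),3),(C(-60,12),tool(62),5),(C(-90,50),tool(62),8)])
E
```

```text
q [-0.2713  0.3768  0.1235  2.3916  2.512   0.3394 -1.2912] F [-1.2971 -0.9925 -2.4345]
pod uvw mm [-40.0083   0.6058  16.6752]
alpha 62.20842711314107 side 0.002358016734434375
0.004, -0.000, 0.001, 0.001, -0.001, -0.001,
0.009, -0.000, 0.003, 0.002, -0.002, -0.001,
0.013, -0.000, 0.004, 0.002, -0.004, -0.002,
0.022, -0.000, -0.000, 0.002, -0.004, -0.002,
0.031, -0.000, -0.005, 0.002, -0.004, -0.002,
0.034, -0.000, -0.021, 0.002, -0.004, -0.002,
0.037, -0.000, -0.037, 0.002, -0.004, -0.002,
0.040, -0.000, -0.053, 0.002, -0.004, -0.002,
```

Call:
jog_arm(motion=[0.004,0,0.001,0,0,0,0.009,0,0.003,0,0,0,0.013,0,0.004,0,0,0,0.022,0,0,0,0,0,0.031,0,-0.005,0,0,0,0.034,0,-0.021,0,0,0,0.037,0,-0.037,0,0,0,0.04,0,-0.053,0,0,0])

```text
time_s: 13.35
eef_pos: [0.486, -0.0004, 0.0988]
orientation: [3.138, 0.693, 2.923]
force: [-1.0, 0.1, -0.4]
finger_gap: 0.0
gripper_force: 0.0
```

Call:
jog_arm(motion=[0,0,-0.02,0,0,0,0,0,-0.04,0,0,0,0,0,-0.06,0,0,0,0,0,-0.06,0,0,0,0,0,-0.06,0,0,0,0,0,-0.06,0,0,0,0,0,-0.06,0,0,0,0,0,-0.06,0,0,0])

```text
time_s: 14.15
eef_pos: [0.4495, 0.0074, 0.1443]
orientation: [3.139, 0.693, 2.923]
force: [0.6, 0.1, -0.4]
finger_gap: 0.0
gripper_force: 0.0
```

```bash
python3 - <<'E'
from h import *
import cv2
where()
S=viewer.read_camera("scene"); b=viewer.read_camera("side")[195:275,305:385]; w=viewer.read_camera("wrist")
for t in((-9,35),(6.7,35)): print(proj("scene",pod(t[0],0,t[1])),proj("side",pod(t[0],0,t[1])),proj("wrist",pod(t[0],0,t[1])))
z=lambda i:cv2.resize(i,(400,300),interpolation=2)
u,v=proj("wrist",pod(-10,0,20))[0].astype(int); u=np.clip(u,70,570); v=np.clip(v,52,427)
cv2.imwrite("pics/end.png",np.vstack([np.hstack([z(S[230:305,260:360]),z(b)]),np.hstack([z(w[v-52:v+53,u-70:u+70]),z(S[250:340,370:490])])]))
E
```

```text
q [-0.2875  0.0582 -0.0179  2.5694  1.889   0.3415 -0.7538] F [ 0.5505  0.1102 -0.4003]
pod uvw mm [-128.2081    0.0958   97.7266]
alpha 62.263972517697205 side 0.0017221234137538314
[[310.8848 265.1592]] [[343.5513 236.7556]] [[313.3195 325.8726]]
[[306.5959 267.7737]] [[349.7235 234.0076]] [[313.3158 336.1068]]
```

View pics/end.png

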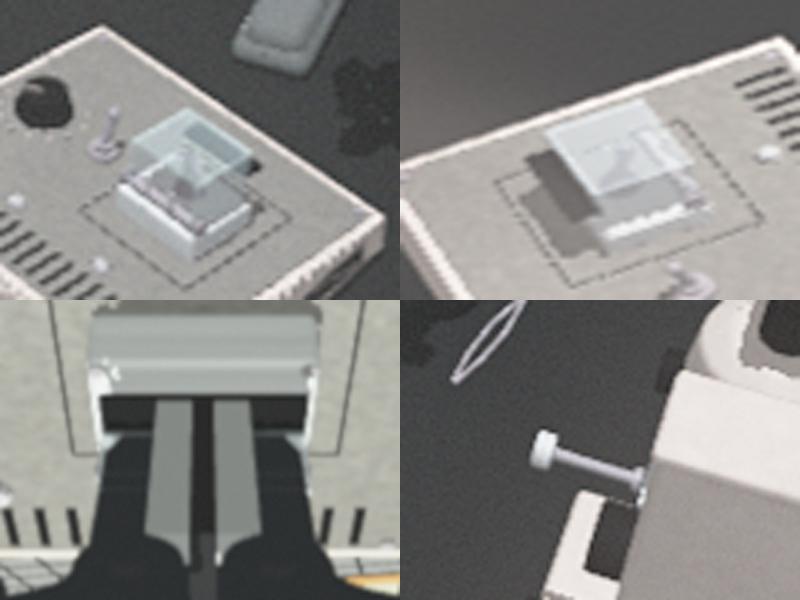

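The cover is shut, the bat under it leans uphill, the plain toggle is unchanged, and the rod knob is in at scene (413,295). Joint 4 sits at its limit, so I'll ease it off before handing in.

Call:
jog_arm(motion=[-0.005,0,0,0,0,0,-0.01,0,0,0,0,0,-0.015,0,0,0,0,0,-0.02,0,0,0,0,0,-0.025,0,0,0,0,0,-0.03,0,0,0,0,0,-0.03,0,0,0,0,0,-0.03,0,0,0,0,0])

```text
time_s: 15.1
eef_pos: [0.4721, 0.0027, 0.1639]
orientation: [3.138, 0.694, 2.923]
force: [0.2, 0.1, 0.0]
finger_gap: 0.0001
gripper_force: 0.0
```

```bash
python3 - <<'E'
from h import *
from rig import job
where(); print(job.sign_off())
E
```

```text
q [-0.2746  0.0389  0.0101  2.5121  1.7178  0.3015 -0.5374] F [0.1902 0.0657 0.0252]
pod uvw mm [-101.5249    0.3433  112.0528]
alpha 62.21854796717823 side 0.0023620925883055988
the job is handed in; nothing more can be done
None
```

I pushed the filter rod in to its hard stop first, then lifted the cover, flipped the covered toggle to on and let the cover drop shut; the job was handed in at about 15 s of the 45 s allowed, with the arm clear of everything, and no verdict came back.

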